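# Open the braced jar one-handed

### The arm

A 6-joint arm with a two-finger parallel gripper is mounted at the origin on the work surface. World frame = base frame: x ahead of the robot, y to its left, z up, the work surface at z = 0. Lengths are in m, angles in rad, forces in N, time in s.
With the tool pointing down it reaches from about 0.35 to 0.975 m from the base axis. Payload 4.9 kg.
Tool frame: the origin (TCP) lies at the very end of the fingers, on their centre line; the grasp point (between the pads) lies 19 mm behind it; z points along the fingers, y is the line along which they close (so a half turn about z gives the same grasp; the last joint's range is limited). The gripper opens to 85 mm and grips with 20 to 120 N. Pads are 22 mm wide; open, the fingers measure 114 mm over their backs; the gripper's body (76 mm by 85 mm) begins 54 mm behind the grasp point. The pads swing forward as they close: fully open they stand 13 mm farther back than shut.
Start: joints at [-1.402, 0.053, 1.613, -0, 1.476, -0.119], TCP at [0.177, -0.599, 0.2] pointing down, gripper open.
Joint ranges: [-3.01, 3.01], [-1.01, 2.22], [0.06, 2.58], [-1.02, 4.17], [0.09, 2.62], [-3.14, 3.14]. Speed limits (rad/s): [2.57, 2.57, 3.14, 3.14, 3.14, 3.14].

### API

Orientations are given as a unit quaternion [w, x, y, z].
In Python, from plant import state, optics, ticket, nets gives the robot as it stands. The module is installed in compiled form; this text tells all that it offers.
- The arm moves only by the shell command python3 -m inch 'ROWS' [OPENING]. ROWS is JSON, a list of rows, each an object of numbers: "dx", "dy", "dz": the shift along the tool's x, y, z as a fraction of full scale; "rx", "ry", "rz": the turn, a rotation vector about the tool's x, y, z as a fraction of full scale. In form: [{"dx": .., "dy": .., "dz": .., "rx": .., "ry": .., "rz": ..}, ...]. A call has 1 to 5 rows; each row is the pose to reach, as a shift and turn from the pose commanded when the call began, along the tool's axes at that moment; what a row does not reach only later rows make up. Full scale, the value 1, is 0.8 m for a shift and 1.5 rad for a turn. A row lasts 1/10 s, in which the tool goes at most 50 mm and 8.59 degrees, less where a joint would pass 70% of its speed; a pose out of reach is approached as far as the arm can. A call with a number of a shift or a turn outside -1 to 1 is refused whole. A call with a gripper value outside its range is refused whole. OPENING is the opening, from -1 (shut) to 1 (fully open), set as the call begins (- or left out, the last holds). The fingers move at their own pace and stop on an object; the grip force is fixed at half the most. Time passes only in rows, so rows that repeat a pose let the fingers close. It gives the time, the measured TCP pose, the force, the opening and the grip force at its end, in the units of the state.
- state(): the state, without advancing time (a new reading comes with each control period).
- optics.grab_frame(name): name is "scene" or "top" or "wrist"; returns the picture (384x512x3 uint8, red, green, blue); there is no depth.
- optics.camera_info(name): a dict with "fx", "fy", "cx", "cy" (pixels), "R" (3x3) and "t" (3): a world point X has camera coordinates R X + t. Camera axes: x right, y down, z forward; pixel columns grow to the right and rows downward; lengths in m; the calibration is good to about 2 mm. A picture is of the moment at which its call begins: read the wrist's pose just before it. camera_info takes no time and is no camera call; for the wrist camera it gives the pose at the moment of the call.
- ticket.job_done(): hands the job in; it is judged then, once.
Trained networks look in the newest picture that a camera, given by its name, has taken for a name from the list of things; names that differ only in an ending like _2 or _b are one class to them, and where a whole thing is asked for, a point or a joint stands for the part that bears it (a point fixed in the world has none). Each returns a list of dicts, best first, with "confidence" (0 to 1); they miss things now and then, are a little off and sometimes report something else, mostly with a low value. They report only what shows in the picture. A call takes as long as a camera call. They do not tell look-alikes from the thing itself.
- nets.boxes_of(camera, name): "bbox" ([centre column, centre row, width, height] in pixels, round what is visible of it).
- nets.outline_of(camera, name): "pixels" (384x512 bool, what is visible of it) and "bbox" ([centre column, centre row, width, height] in pixels, round what is visible of it).
The state is a dict: "time": time; "joint_pos": joint angles; "joint_vel": joint speeds; "joint_efforts": joint torques, N m; "tool_pos": TCP position; "tool_rot": TCP orientation; "contact_force": force on the tool from outside, world axes, zero at the start; "ft_torque": the same for the moment, N m; "gripper_width": opening from 0.0 (shut) to 1.0 (fully open); "grasp_force": force on a finger pad.
Only numpy, scipy, OpenCV 4.12 (cv2) and the standard library are available. Lean on these libraries where they do the work, as an engineer would, in place of code of your own. Each camera call takes 0.05 s, during which the arm holds its last target. There are 200 camera calls.

### The job

The square glass jar stands on a one-handed jar brace. Flip the brace's hinged metal plate all the way over so that its window drops round the jar and stops it turning, then unscrew the tight steel cap anticlockwise until its threads let go, and lift it off the neck. Finish while still holding the cap level and just above the jar's open mouth, a couple of centimetres clear of it, with the jar still standing braced; leave everything else on the table alone.

Things in the scene. Friction and masses are not known exactly. Their poses are not given: they have to be found in the camera images.
- brace: Fixed wooden board of the jar brace, 150 (x) by 250 (y) by 20 mm thick, top face 20 mm above the table, at any yaw. Origin: on the table under the middle of the hinge axis. +y points from the hinge to the jar, which stands on the board at y = +75 mm in a wooden ring 5 mm high that centres it but lets it turn. Two wooden hinge posts at x = +-53 mm, 76 mm high.
- yoke (a joint): Angle of the hinged flat plate (rad): 0 = level, on the side away from the jar; pi/2 = upright; pi = flipped fully over, level, round the jar. Starts between 0 and 0.5. A stiff hinge (0.35 N m) keeps it at any angle it is left.
- hinge_mid (a point): Middle of the plate's hinge axis, 66 mm above the table; the axis runs along the board's x. The plate is an aluminium frame 8 mm thick, 88 mm wide along the hinge, reaching 123 mm from the axis; its window is 64 mm wide, spans 43 to 115 mm from the axis and clears the jar as it swings over.
- yoke_grip (a point): Centre of the dark wooden grip disc on a stem at the plate's free end: diameter 24 mm, 14 mm wide, axis parallel to the hinge and 160 mm from it. Pinched from above across its flat faces (fingers closing along the hinge axis) it pivots in the fingers as the plate swings. At joint value a it lies at y = -160 cos(a), z = 66 + 160 sin(a) mm in the board's frame.
- jar: Loose clear glass jar, about 0.5 kg: square body 60 by 60 mm from 8 to 56 mm above its foot, then a round neck 34 mm in diameter to the mouth rim at 84 mm, with a black sprung seal that rises to 91 mm when free. Origin: centre of the foot, 20 mm above the table; z up, sides parallel to the board's. With the plate over it, it can turn only about 0.06 rad.
- cap_center (a point): Centre of the ribbed round steel cap on the square jar: diameter 54 mm, 24 mm high, 0.06 kg, z up. Screwed on, it is 80 mm above the jar's foot, tight (0.3 to 0.6 N m). Seen from above, anticlockwise it comes free after 0.7 to 0.9 rad relative to the jar (turning it 1.1 to 1.3 rad is safe, jar play included), a stop follows at 1.4; it rises under 2 mm in turning. Free, it lifts off, clear of the jar after 23 mm.
- spice_jar: Bystander: small round amber jar, 48 mm in diameter, 75 mm high, on the table at the brace's near side (origin: centre of its underside).
- herb_jar: Bystander: small round green jar, 44 mm in diameter, 65 mm high, on the table at the brace's far side (origin: centre of its underside).
- oil_bottle: Bystander: green bottle with a cork, 200 mm high (origin: centre of its underside).
- mug: Bystander: white mug, 90 mm high (origin: centre of its underside).
- bowl: Bystander: white bowl, 130 mm wide, 55 mm high (origin: centre of its underside).
- spoon: Bystander: spoon lying on the table.
- big_jar: Bystander: large round glass jar with a white lid, 84 mm in diameter, 120 mm high (origin: centre of its underside).
There are look-alikes about, which are no part of the job. There is more than one size of the part that bears cap_center; the job needs the larger.

How it is judged:
On the way, in this order (a step that is already met when the one before it is completed fails the run):
1. the plate is flipped fully over, round the jar (value of joint yoke above 3 rad and z of jar in the frame of brace below 0.026 m and angle between jar's own z axis and vertical below 0.08 rad and angle between the x axis of jar and the x axis of brace, either way round below 0.15 rad and z of cap_center in the frame of jar below 0.085 m), for 0.2 s.
2. the cap's threads are free: it has risen off them while the jar stays braced (z of cap_center in the frame of jar above 0.09 m and value of joint yoke above 3 rad and z of jar in the frame of brace below 0.026 m and angle between jar's own z axis and vertical below 0.08 rad and angle between the x axis of jar and the x axis of brace, either way round below 0.15 rad), for 0.1 s.
At the end, for the whole second after the job is handed in: The fingers hold the cap still, level within 0.25 rad, touching neither jar nor brace, within 25 mm of the jar's axis and 23 to 75 mm above where it was screwed on; the plate is still over (joint above 3.0) and the jar stands on the board, upright, turned under 0.15 rad (z of cap_center in the frame of jar between 0.103 and 0.155 m and horizontal distance between cap_center and jar below 0.025 m and angle between cap_center's own z axis and vertical below 0.25 rad and contact force between the fingers and cap above 2 N and contact force between cap and jar below 0.2 N and contact force between cap and brace below 0.2 N and linear speed of cap below 0.03 m/s and value of joint yoke above 3 rad and z of jar in the frame of brace below 0.026 m and angle between jar's own z axis and vertical below 0.08 rad and angle between the x axis of jar and the x axis of brace, either way round below 0.15 rad); the arm keeps its last pose, push and grip.
It fails at once if the cap is carried high above the jar instead of being stopped just above it (z of cap_center in the frame of jar above 0.19 m).
It fails at once if the jar is pulled up out of its seat (z of jar in the frame of brace above 0.04 m).
It fails at once if a bystander is shifted by more than 40 mm (distance of any of spice_jar, herb_jar, oil_bottle, mug, bowl, spoon, big_jar from where it was at the start of the episode above 0.04 m).
It also fails if it takes over 54 s, if anything falls off the work surface, if the arm or the gripper's body presses on something with over 40 N, if the wrist force passes 120 N, or if a joint passes its speed limit or range.

## Working session

There is one attempt and no reset: what is moved stays moved. The work goes in short steps, Python scripts to look and compute and a shell command to move; the robot and the scene stay as the last step left them, time stands still between calls to the robot, and variables do not carry over. Pictures are saved under pics/ and viewed, at most 10 in all, crops included, and the job is handed in when it is done.

```bash
mkdir -p pics; cat > h.py <<'E'
import numpy as np,cv2
from plant import state,optics,ticket,nets
from scipy.spatial.transform import Rotation as Ro
def ray(cam,u,v,z):
    c=optics.camera_info(cam);R=np.array(c["R"]);t=np.array(c["t"])
    o=-R.T@t;d=R.T@np.array([(u-c["cx"])/c["fx"],(v-c["cy"])/c["fy"],1])
    return o+d*(z-o[2])/d[2]
def proj(cam,X):
    c=optics.camera_info(cam);p=np.array(c["R"])@np.array(X)+np.array(c["t"])
    return np.array([c["fx"]*p[0]/p[2]+c["cx"],c["fy"]*p[1]/p[2]+c["cy"]])
def rot(): 
    q=state()["tool_rot"];return Ro.from_quat([q[1],q[2],q[3],q[0]]).as_matrix()
def save(cam,name):
    im=optics.grab_frame(cam);cv2.imwrite(f"pics/{name}.png",im[:,:,::-1]);return im
E
python3 - <<'E'
from h import *
a=save("top","a_top");b=save("scene","a_scene")
cv2.imwrite("pics/a.png",np.hstack([cv2.resize(a,(400,300)),cv2.resize(b,(400,300))])[:,:,::-1])
for cam in("top","scene"):
  for n in("brace","yoke","yoke_grip","jar","cap_center"):
    print(cam,n,[(np.round(d["bbox"]).astype(int).tolist(),round(d["confidence"],2)) for d in nets.boxes_of(cam,n)])
s=state();print(s["time"],s["tool_pos"],s["tool_rot"]);print(rot().round(3))
E
```

```text
top brace [([236, 184, 100, 61], 0.93), ([406, 254, 48, 39], 0.59)]
top yoke [([256, 180, 58, 37], 0.84)]
top yoke_grip [([258, 180, 60, 36], 0.82)]
top jar [([206, 184, 27, 24], 0.61)]
top cap_center [([204, 186, 15, 16], 0.66), ([168, 168, 14, 8], 0.52)]
scene brace [([281, 211, 91, 52], 0.55)]
scene yoke [([261, 200, 54, 34], 0.58)]
scene yoke_grip [([259, 203, 55, 31], 0.73), ([389, 200, 32, 32], 0.36)]
scene jar [([302, 195, 22, 19], 0.67)]
scene cap_center [([305, 187, 14, 16], 0.8), ([343, 209, 17, 13], 0.52)]
0.6 [ 0.17739942 -0.59927753  0.20030009] [-8.15557946e-06  9.89662717e-01  1.43414454e-01 -1.41144037e-05]
[[ 0.959  0.284 -0.   ]
 [ 0.284 -0.959  0.   ]
 [-0.    -0.    -1.   ]]
```

View pics/a_top.png

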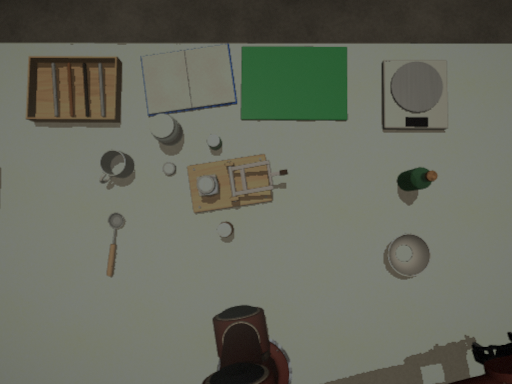

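View pics/a_scene.png

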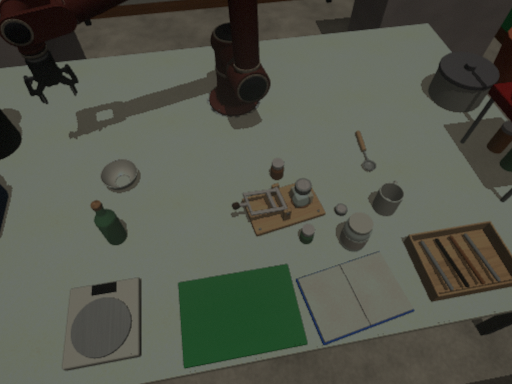

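Both pictures show the brace near the middle. In the top view the capped jar is at (206,186) and the dark grip at (283,172). The spice jar is at (225,230) and the herb jar at (214,142). The small look-alike cap lies at (168,168).

```bash
python3 - <<'E'
from h import *
optics.grab_frame("top")
o=nets.outline_of("top","brace")[0];ys,xs=np.nonzero(o["pixels"])
P=np.array([ray("top",u,v,0.02)[:2] for u,v in zip(xs,ys)],np.float32)*1000
print(cv2.minAreaRect(P))
c=nets.boxes_of("top","cap_center")[0]["bbox"];print("cap",ray("top",c[0],c[1],0.112))
for z in(.066,.1,.14):print("grip",z,ray("top",283.5,172,z))
print("camera", -np.array(optics.camera_info("top")["R"]).T@np.array(optics.camera_info("top")["t"]))
im=cv2.imread("pics/a_top.png");c1=cv2.resize(im[125:245,155:305],(750,600),interpolation=cv2.INTER_CUBIC);cv2.imwrite("pics/c1.png",c1)
optics.grab_frame("scene");c=nets.boxes_of("scene","cap_center")[0]["bbox"];print("cap scene",c,ray("scene",c[0],c[1],0.1))
for z in(.066,.1,.14):X=ray("top",283.5,172,z);print(z,proj("scene",X))
E
```

```text
Traceback (most recent call last):
  File "h.py", line 5, in ray
    c=optics.camera_info(cam);R=np.array(c["R"]);t=np.array(c["t"])
ValueError: time passes only in moves, steps and waits
```

```bash
sed -i 's/^def ray/C={}\ndef info(cam):\n    if cam=="wrist" and False or cam not in C: C[cam]=optics.camera_info(cam)\n    return C[cam]\ndef ray/; s/c=optics.camera_info(cam)/c=info(cam)/' h.py; cat h.py|head -14; python3 - <<'E'
from h import *
optics.grab_frame("top")
o=nets.outline_of("top","brace")[0];ys,xs=np.nonzero(o["pixels"])
P=np.array([ray("top",u,v,0.02)[:2] for u,v in zip(xs,ys)],np.float32)*1000
print(cv2.minAreaRect(P))
c=nets.boxes_of("top","cap_center")[0]["bbox"];print("cap",ray("top",c[0],c[1],0.112))
for z in(.066,.1,.14):print("grip",z,ray("top",283.5,172,z))
im=cv2.imread("pics/a_top.png");c1=cv2.resize(im[125:245,155:305],(750,600),interpolation=cv2.INTER_CUBIC);cv2.imwrite("pics/c1.png",c1)
optics.grab_frame("scene");c=nets.boxes_of("scene","cap_center")[0]["bbox"];print("cap scene",c,ray("scene",c[0],c[1],0.1))
for z in(.066,.1,.14):X=ray("top",283.5,172,z);print(z,proj("scene",X))
E
```

```text
import numpy as np,cv2
from plant import state,optics,ticket,nets
from scipy.spatial.transform import Rotation as Ro
C={}
def info(cam):
    if cam=="wrist" and False or cam not in C: C[cam]=optics.camera_info(cam)
    return C[cam]
def ray(cam,u,v,z):
    c=info(cam);R=np.array(c["R"]);t=np.array(c["t"])
    o=-R.T@t;d=R.T@np.array([(u-c["cx"])/c["fx"],(v-c["cy"])/c["fy"],1])
    return o+d*(z-o[2])/d[2]
def proj(cam,X):
    c=info(cam);p=np.array(c["R"])@np.array(X)+np.array(c["t"])
    return np.array([c["fx"]*p[0]/p[2]+c["cx"],c["fy"]*p[1]/p[2]+c["cy"]])
((591.3359375, 54.73033905029297), (150.86073303222656, 308.73736572265625), 9.190329551696777)
cap [0.57147745 0.14528113 0.112     ]
grip 0.066 [ 0.61791324 -0.08580075  0.066     ]
grip 0.1 [ 0.61464115 -0.08396536  0.1       ]
grip 0.14 [ 0.61079164 -0.08180608  0.14      ]
cap scene [306.4, 186.4, 13.6, 18.2] [0.57595132 0.15695138 0.1       ]
0.066 [235.19424641 213.99170934]
0.1 [235.20095672 207.41450675]
0.14 [235.20926293 199.27307224]
```

View pics/c1.png

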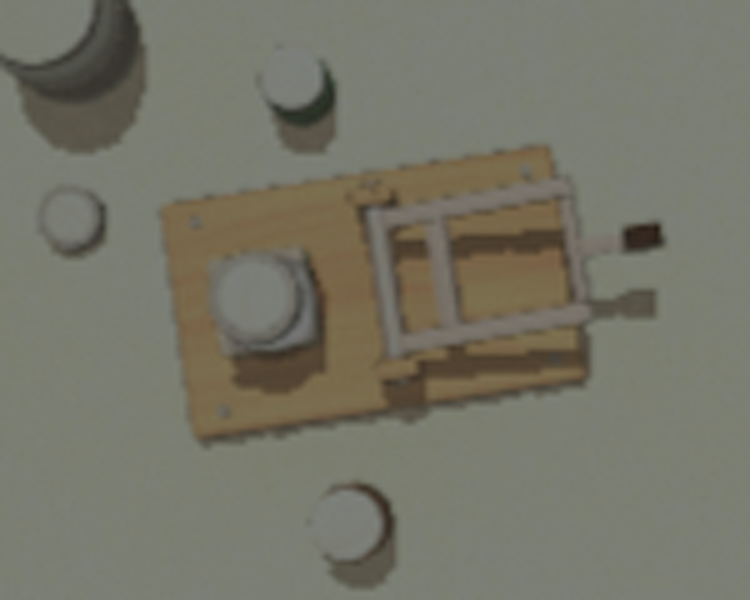

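The crop shows the cap at (256,296), the hinge posts at (372,190) and (400,370), the grip disc at (642,236), and the board's corners.

```bash
cat >> h.py <<'E'
def tp(x,y): return 155+x/5-.4,125+y/5-.4
E
python3 - <<'E'
from h import *
K=np.array([ray("top",*tp(*p),.02)[:2] for p in[(162,207),(549,147),(588,378),(202,440)]])
print(K.round(3),[np.linalg.norm(K[i]-K[i-1]).round(3) for i in range(4)])
yd=(K[0]-K[1]+K[3]-K[2]);yd/=np.linalg.norm(yd);xd=np.array([yd[1],-yd[0]])
print("centre",K.mean(0),"y",yd,"x",xd)
po=[ray("top",*tp(*p),.076)[:2] for p in[(372,190),(400,370)]];h=np.mean(po,0)
cap=ray("top",*tp(256,296),.112)[:2]
print("posts",po,"hinge",h,"cap",cap,"jar-hinge along y",(cap-h)@yd,"x",(cap-h)@xd,(K.mean(0)-h)@yd)
H=cap-.075*yd; print("hinge from cap",H)
for h0 in(h,H):
 for a in np.arange(0,.55,.1):
  g=np.r_[h0-.16*np.cos(a)*yd,.066+.16*np.sin(a)]
  print(a.round(1),g.round(3),proj("top",g).round(1),proj("scene",g).round(1))
E
```

```text
[[ 0.639  0.216]
 [ 0.679 -0.028]
 [ 0.534 -0.053]
 [ 0.493  0.188]] [np.float64(0.149), np.float64(0.247), np.float64(0.147), np.float64(0.245)]
centre [0.58618393 0.08055512] y [-0.16324452  0.98658564] x [0.98658564 0.16324452]
posts [array([0.64431273, 0.07900248]), array([0.53591452, 0.0608653 ])] hinge [0.59011362 0.06993389] cap [0.57734598 0.14332727] jar-hinge along y 0.0744931008491698 x -0.0006153100482020821 0.011120255373868439
hinge from cap [0.58958931 0.06933335]
0.0 [ 0.616 -0.088  0.066] [284.2 172.6] [234.5 213.7]
0.1 [ 0.616 -0.087  0.082] [284.2 172.1] [234.5 211. ]
0.2 [ 0.616 -0.085  0.098] [283.7 171.7] [235.  208.1]
0.3 [ 0.615 -0.081  0.113] [282.7 171.4] [236.  205.1]
0.4 [ 0.614 -0.075  0.128] [281.1 171.2] [237.6 202. ]
0.5 [ 0.613 -0.069  0.143] [278.9 171.1] [239.6 198.7]
0.0 [ 0.616 -0.089  0.066] [284.4 172.7] [234.3 213.5]
0.1 [ 0.616 -0.088  0.082] [284.4 172.3] [234.3 210.9]
0.2 [ 0.615 -0.085  0.098] [283.9 171.9] [234.8 208. ]
0.3 [ 0.615 -0.081  0.113] [282.9 171.6] [235.8 205. ]
0.4 [ 0.614 -0.076  0.128] [281.3 171.4] [237.3 201.9]
0.5 [ 0.613 -0.069  0.143] [279.1 171.3] [239.4 198.6]
```

```bash
cat >> h.py <<'E'
HM=np.array([.590,.0697]);YD=np.array([-.1632,.9866])
def go(p,yaw=.164):
    s=state();R=rot();d=R.T@(np.array(p)-s["tool_pos"])/.8
    y=np.array([np.cos(yaw),np.sin(yaw),0]);z=np.array([0,0,-1.]);T=np.c_[np.cross(y,z),y,z]
    r=Ro.from_matrix(R.T@T).as_rotvec()/1.5
    print("d",d.round(4),"r",r.round(4),"t",s["time"],"F",np.round(s["contact_force"],1),"w",s["gripper_width"],s["grasp_force"],"pos",s["tool_pos"].round(4))
E
python3 - <<'E'
from h import *
go([.612,-.083,.25])
print("bottle",ray("top",408,181,0.0),"bowl",ray("top",408,255,.05))
E
```

```text
d [ 0.7041 -0.4646 -0.0621] r [-0.      0.     -0.9647] t 0.95 F [-0.9 -1.   0.5] w 1.001016224929681 0.0 pos [ 0.1774 -0.5993  0.2003]
bottle [ 0.59829155 -0.48325317  0.        ] bowl [ 0.37098254 -0.4620251   0.05      ]
```

```bash
python3 -m inch '[{"dx":0.704,"dy":-0.4646,"dz":-0.062,"rz":-0.965},{"dx":0.704,"dy":-0.4646,"dz":-0.062,"rz":-0.965},{"dx":0.704,"dy":-0.4646,"dz":-0.062,"rz":-0.965},{"dx":0.704,"dy":-0.4646,"dz":-0.062,"rz":-0.965},{"dx":0.704,"dy":-0.4646,"dz":-0.062,"rz":-0.965}]' 1; python3 -c "
from h import *
go([.612,-.083,.25])"
```

```text
d [ 0.7041 -0.4646 -0.0621] r [-0.      0.     -0.9647] t 0.95 F [-0.9 -1.   0.5] w 1.001016224929681 0.0 pos [ 0.1774 -0.5993  0.2003]validation failed for argument at $[0]...
```

```bash
python3 -m inch '[{"dx":0.704,"dy":-0.465,"dz":-0.062,"rx":0,"ry":0,"rz":-0.965},{"dx":0.704,"dy":-0.465,"dz":-0.062,"rx":0,"ry":0,"rz":-0.965},{"dx":0.704,"dy":-0.465,"dz":-0.062,"rx":0,"ry":0,"rz":-0.965},{"dx":0.704,"dy":-0.465,"dz":-0.062,"rx":0,"ry":0,"rz":-0.965},{"dx":0.704,"dy":-0.465,"dz":-0.062,"rx":0,"ry":0,"rz":-0.965}]' 1; python3 -c "
from h import *
go([.612,-.083,.25])"
```

```text
time: 1.45
tool_pos: [0.3388, -0.4069, 0.219]
tool_rot: [0.0, 0.867, 0.498, 0.0]
contact_force: [0.7, -1.0, -0.4]
gripper_width: 1.002
grasp_force: 0.0
d [ 0.5217  0.0914 -0.0388] r [ 4.000e-04  3.000e-04 -4.609e-01] t 1.45 F [ 0.7 -1.  -0.4] w 1.0021793978024918 0.0 pos [ 0.3388 -0.4069  0.219 ]
```

```bash
python3 -m inch '[{"dx":0.522,"dy":0.091,"dz":-0.039,"rx":0,"ry":0,"rz":-0.461},{"dx":0.522,"dy":0.091,"dz":-0.039,"rx":0,"ry":0,"rz":-0.461},{"dx":0.522,"dy":0.091,"dz":-0.039,"rx":0,"ry":0,"rz":-0.461},{"dx":0.522,"dy":0.091,"dz":-0.039,"rx":0,"ry":0,"rz":-0.461},{"dx":0.522,"dy":0.091,"dz":-0.039,"rx":0,"ry":0,"rz":-0.461}]'; python3 -c "
from h import *
go([.612,-.083,.25])"
```

```text
time: 1.95
tool_pos: [0.5007, -0.2169, 0.2375]
tool_rot: [0.0, 0.647, 0.762, 0.0]
contact_force: [0.2, -0.6, -0.6]
gripper_width: 1.001
grasp_force: 0.0
d [ 0.1425  0.1645 -0.0156] r [ 0.0005  0.0005 -0.0005] t 1.95 F [ 0.2 -0.6 -0.6] w 1.0009701362774355 0.0 pos [ 0.5007 -0.2169  0.2375]
```

```bash
python3 -m inch '[{"dx":0.142,"dy":0.165,"dz":-0.016,"rx":0,"ry":0,"rz":0},{"dx":0.142,"dy":0.165,"dz":-0.016,"rx":0,"ry":0,"rz":0},{"dx":0.142,"dy":0.165,"dz":-0.016,"rx":0,"ry":0,"rz":0},{"dx":0.142,"dy":0.165,"dz":-0.016,"rx":0,"ry":0,"rz":0},{"dx":0.142,"dy":0.165,"dz":-0.016,"rx":0,"ry":0,"rz":0}]'; python3 -c "
from h import *
optics.camera_info('wrist');save('wrist','w1')
for z in (.1,.11,.12):print(proj('wrist',[.615,-.082,z]))
for a in (.1,.2,.3,.4):print(a,proj('wrist',np.r_[HM-.16*np.cos(a)*YD,.066+.16*np.sin(a)]))
for n in('yoke_grip','cap_center'):print(n,[(np.round(d['bbox'],1),d['confidence']) for d in nets.boxes_of('wrist',n)])
go([.612,-.083,.25])"
```

```text
time: 2.45
tool_pos: [0.6135, -0.0829, 0.2499]
tool_rot: [0.0, 0.647, 0.762, 0.0]
contact_force: [0.7, -1.0, -0.8]
gripper_width: 0.999
grasp_force: 0.0
[260.51684529 166.91429578]
[260.612201  168.7853092]
[260.71344925 170.77194237]
0.1 [260.43916221 168.25185963]
0.2 [260.57892064 169.12678004]
0.3 [260.72853928 168.62852751]
0.4 [260.88803965 166.54440352]
yoke_grip [(array([254.1,  98.8,  88.5, 159.5]), 0.73)]
cap_center []
d [ 0.0037  0.0011 -0.0006] r [-0.0005  0.0001 -0.0038] t 2.6 F [-0.3 -0.2  0.5] w 0.9966016901307694 0.0 pos [ 0.6116 -0.0861  0.2495]
```

View pics/w1.png

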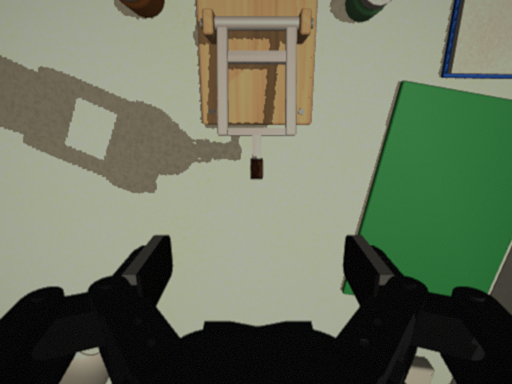

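The wrist view shows the grip disc at (257,168), within 4 px of where I predicted it. Descending.

```bash
python3 -c "
from h import *
go([.6135,-.0825,.091])"
```

```text
d [0.0041 0.0032 0.1982] r [-0.0005  0.0001 -0.0038] t 2.6 F [-0.3 -0.2  0.5] w 0.9966016901307694 0.0 pos [ 0.6116 -0.0861  0.2495]
```

```bash
python3 -m inch '[{"dx":0.002,"dy":0.002,"dz":0.06,"rx":0,"ry":0,"rz":0},{"dx":0.002,"dy":0.002,"dz":0.12,"rx":0,"ry":0,"rz":0},{"dx":0.002,"dy":0.002,"dz":0.17,"rx":0,"ry":0,"rz":0},{"dx":0.002,"dy":0.002,"dz":0.198,"rx":0,"ry":0,"rz":0},{"dx":0.002,"dy":0.002,"dz":0.198,"rx":0,"ry":0,"rz":0}]' && python3 -c "
from h import *
optics.camera_info('wrist');save('wrist','w2')
go([.6135,-.0825,.091])"
```

```text
time: 3.1
tool_pos: [0.609, -0.0843, 0.0863]
tool_rot: [-0.004, 0.65, 0.76, -0.002]
contact_force: [-0.9, 0.4, -0.0]
gripper_width: 1.001
grasp_force: 0.0
d [ 0.0023  0.0032 -0.0019] r [-0.0026 -0.001  -0.0049] t 3.15 F [ 0.1 -0.2  0.6] w 0.9996848655759365 0.0 pos [ 0.6112 -0.0847  0.0895]
```

View pics/w2.png

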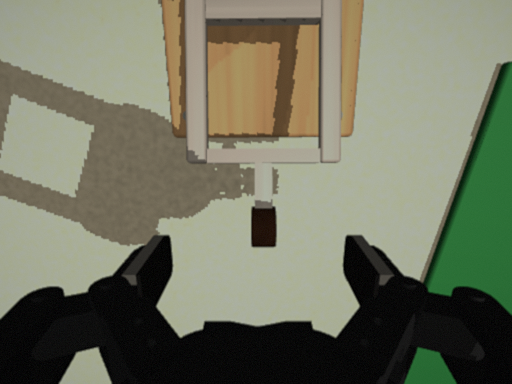

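The disc is at (264,226), centred between the pads. I'll check how its depth compares with the grasp point.

```bash
python3 -c "
from h import *
s=state();R=rot();print('tcp',proj('wrist',s['tool_pos']),'gp',proj('wrist',s['tool_pos']-.019*R[:,2]))
for a in (.15,.2,.25,.3,.35):
  g=np.r_[HM-.16*np.cos(a)*YD,.066+.16*np.sin(a)]+[-.0015,0,0]; print(a,g.round(4),proj('wrist',g),[proj('wrist',g+[0,s2*.012*1,0])[1].round(0) for s2 in(-1,1)])"
```

```text
tcp [258.61673149 218.00373531] gp [258.76827757 230.28373324]
0.15 [ 0.6143 -0.0864  0.0899] [262.89688091 221.32855608] [np.float64(238.0), np.float64(204.0)]
0.2 [ 0.6141 -0.085   0.0978] [263.08079625 224.15347032] [np.float64(242.0), np.float64(206.0)]
0.25 [ 0.6138 -0.0832  0.1056] [263.27780569 226.57435884] [np.float64(245.0), np.float64(208.0)]
0.3 [ 0.6134 -0.0811  0.1133] [263.48937794 228.52641827] [np.float64(248.0), np.float64(209.0)]
0.35 [ 0.613  -0.0786  0.1209] [263.71719741 229.9320431 ] [np.float64(250.0), np.float64(209.0)]
```

```bash
python3 -m inch '[{"dx":0.002,"dy":0.003,"dz":0.003,"rx":0,"ry":0,"rz":0},{"dx":0.002,"dy":0.003,"dz":0.003,"rx":0,"ry":0,"rz":0},{"dx":0.002,"dy":0.003,"dz":0.003,"rx":0,"ry":0,"rz":0},{"dx":0.002,"dy":0.003,"dz":0.003,"rx":0,"ry":0,"rz":0},{"dx":0.002,"dy":0.003,"dz":0.003,"rx":0,"ry":0,"rz":0}]' -1 ; python3 -m inch '[{"dx":0,"dy":0,"dz":0,"rx":0,"ry":0,"rz":0},{"dx":0,"dy":0,"dz":0,"rx":0,"ry":0,"rz":0},{"dx":0,"dy":0,"dz":0,"rx":0,"ry":0,"rz":0}]'; python3 - <<'E'
from h import *
s=state();R=rot();p=s["tool_pos"]
a0=.25
print("R",R.round(3).tolist(), p, s["gripper_width"],s["grasp_force"])
for a in np.arange(a0,3.2,.2):
  d=np.r_[-.16*(np.cos(a)-np.cos(a0))*YD,.16*(np.sin(a)-np.sin(a0))]
  print(a.round(2),(R.T@d/.8).round(4))
E
```

```text
time: 3.65
tool_pos: [0.6158, -0.0819, 0.0897]
tool_rot: [0.001, 0.649, 0.761, 0.0]
contact_force: [0.4, 0.6, -0.7]
gripper_width: 0.143
grasp_force: 0.0
time: 3.95
tool_pos: [0.6154, -0.0818, 0.0889]
tool_rot: [-0.0, 0.649, 0.761, -0.0]
contact_force: [-0.9, -0.2, -0.2]
gripper_width: -0.001
grasp_force: 0.0
R [[-0.158, 0.987, -0.0], [0.987, 0.158, 0.0], [0.0, -0.0, -1.0]] [ 0.6153624  -0.08181628  0.08887954] -0.0005849422392514167 0.0
0.25 [0. 0. 0.]
0.45 [ 0.0137 -0.0001 -0.0375]
0.65 [ 0.0346 -0.0002 -0.0716]
0.85 [ 0.0618 -0.0004 -0.1008]
1.05 [ 0.0943 -0.0005 -0.124 ]
1.25 [ 0.1307 -0.0007 -0.1403]
1.45 [ 0.1697 -0.0009 -0.149 ]
1.65 [ 0.2096 -0.0012 -0.1499]
1.85 [ 0.2489 -0.0014 -0.1428]
2.05 [ 0.286  -0.0016 -0.128 ]
2.25 [ 0.3194 -0.0017 -0.1061]
2.45 [ 0.3478 -0.0019 -0.078 ]
2.65 [ 0.3701 -0.002  -0.0449]
2.85 [ 0.3853 -0.0021 -0.008 ]
3.05 [ 0.3929 -0.0021  0.0312]
```

The gripper shut completely, so it missed the disc. Looking again.

```bash
python3 -c "
from h import *
optics.camera_info('wrist');a=save('wrist','w3');b=save('scene','s3')
cv2.imwrite('pics/w3b.png',np.hstack([a[100:300,140:390],cv2.resize(b[160:240,200:320],(300,200))])[:,:,::-1])"
```

```text
(no output)
```

View pics/w3b.png

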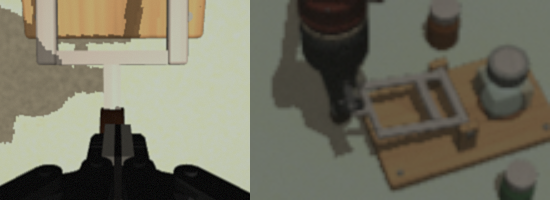

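```bash
python3 -c "
from h import *
c=info('wrist');f=c['fx'];R=np.array(c['R']);o=-R.T@np.array(c['t']);print(f,o,R.round(3).tolist())
print('tcp',proj('wrist',state()['tool_pos']))
im=cv2.imread('pics/w2.png').astype(int).sum(2)
r=im[226];print('disc cols',r[244:284]);print('disc rows',im[198:256,264])
print('bar row155',np.nonzero(im[155]>330)[0][[0,-1]], im[155,175:200],im[155,330:352])
m=cv2.imread('pics/w3.png').astype(int).sum(2);print(m[195:240,252])
b=cv2.imread('pics/a_scene.png').astype(int).sum(2);print(b[196:214,229:248])
"
```

```text
289.3849234030974 [ 0.60348115 -0.01238869  0.26322197] [[0.988, 0.157, 0.001], [0.151, -0.949, 0.276], [0.044, -0.273, -0.961]]
tcp [258.58401638 218.05261224]
disc cols [511 513 504 504 502 515 473 235  43  53  64  62  62  63  59  55  55  69
  62  65  54  64  67  65  63  56  62  64  66  63  59 104 291 489 518 509
 508 510 508 512]
disc rows [514 515 498 379 304 306 302 313 311 298 175  54  32  39  43  48  51  55
  55  54  58  49  43  59  56  61  64  63  54  61  52  61  73  60  63  62
  58  64  59  51  49  64  55  55  52  60  48  39 162 369 484 510 505 507
 504 503 496 499]
bar row155 [  0 465] [293 298 304 303 299 296 291 293 301 306 294 248 238 261 279 283 280 283
 284 300 348 361 365 405 469] [493 494 493 490 489 484 486 487 478 437 429 490 510 503 502 502 506 498
 501 500 499 502]
[571 567 569 571 569 568 571 564 568 569 568 570 582 554 341 111  43  49
  55  72  69  67  66  67  67  67  65  61  80 133 155 153 153 152 153 146
 154 151 154 153 151 153 152 153 156]
[[321 316 320 318 320 319 320 321 321 321 320 319 318 298 242 226 259 257
  261]
 [320 319 320 321 323 317 318 321 321 
[... 639 characters left out ...]
  95  91  89 147 226 242 236 225 224 210 194
  210]
 [316 315 271 141  97  97  91  93  90  88 109 173 229 210 178 158 143 169
  193]
 [318 317 304 229  97  86  84  85  85  88 168 270 287 257 184 162 123 187
  215]
 [316 315 315 272 136  87  82  85 112 197 278 317 316 306 251 174 133 184
  228]
 [319 315 318 303 256 189 151 198 266 292 320 318 319 317 281 191 160 147
  205]
 [317 314 318 317 308 288 273 289 319 320 320 317 316 317 279 196 172 135
  189]
 [317 321 322 318 316 292 250 274 318 296 251 250 252 251 234 196 183 141
  154]
 [317 317 296 252 253 230 200 219 252 233 195 193 190 191 193 197 189 157
  123]
 [318 295 231 193 197 198 202 195 194 193 191 192 195 195 192 194 197 178
  134]]
```

```bash
python3 -c "
from h import *
s=state();p=s['tool_pos'];print(p)
b=cv2.imread('pics/s3.png')[165:225,200:280];k=5;b=cv2.resize(b,None,fx=k,fy=k,interpolation=cv2.INTER_CUBIC)
a=cv2.imread('pics/w3.png')[180:300,200:310];a=cv2.resize(a,(275,300))
def P(c,X,o,k,im,col):
  u=(proj(c,X)-o+.5)*k-.5;cv2.circle(im,tuple(int(x) for x in u),2,col,-1)
g=np.r_[HM-.16*np.cos(.25)*YD,.1056]
for X,col in((p,(0,0,255)),(p+[0,0,.019],(0,255,255)),(g,(0,255,0))):
  P('scene',X,np.array([200,165]),k,b,col);P('wrist',X,np.array([200,180]),2.5,a,col)
cv2.imwrite('pics/z.png',np.hstack([b,a]))"
```

```text
[ 0.61537771 -0.08187824  0.08890071]
```

View pics/z.png

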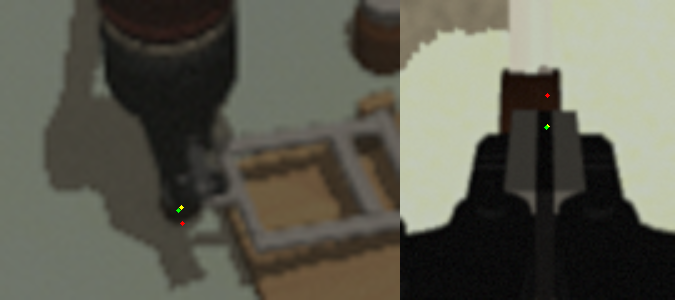

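The closed fingers hide the disc from a camera that looks down on them, so the tips are above it. From their apparent size (172 px for 85 mm when open), the tips sit about 30 mm higher than the reported TCP. I'll reopen, go about 33 mm lower, and close again.

```bash
python3 -m inch '[{"dx":0,"dy":-0.002,"dz":0,"rx":0,"ry":0,"rz":0},{"dx":0,"dy":-0.002,"dz":0,"rx":0,"ry":0,"rz":0},{"dx":0,"dy":-0.002,"dz":0,"rx":0,"ry":0,"rz":0},{"dx":0,"dy":-0.002,"dz":0,"rx":0,"ry":0,"rz":0},{"dx":0,"dy":-0.002,"dz":0,"rx":0,"ry":0,"rz":0}]' 0.3 ; python3 -m inch '[{"dx":0,"dy":0,"dz":0.01,"rx":0,"ry":0,"rz":0},{"dx":0,"dy":0,"dz":0.02,"rx":0,"ry":0,"rz":0},{"dx":0,"dy":0,"dz":0.03,"rx":0,"ry":0,"rz":0},{"dx":0,"dy":0,"dz":0.041,"rx":0,"ry":0,"rz":0},{"dx":0,"dy":0,"dz":0.041,"rx":0,"ry":0,"rz":0}]';  python3 -m inch '[{"dx":0,"dy":0,"dz":0,"rx":0,"ry":0,"rz":0},{"dx":0,"dy":0,"dz":0,"rx":0,"ry":0,"rz":0},{"dx":0,"dy":0,"dz":0,"rx":0,"ry":0,"rz":0},{"dx":0,"dy":0,"dz":0,"rx":0,"ry":0,"rz":0},{"dx":0,"dy":0,"dz":0,"rx":0,"ry":0,"rz":0}]' -1
```

```text
time: 4.55
tool_pos: [0.6139, -0.0821, 0.089]
tool_rot: [0.0, 0.649, 0.761, 0.0]
contact_force: [0.2, 0.2, 0.6]
gripper_width: 0.647
grasp_force: 0.0
time: 5.05
tool_pos: [0.6123, -0.0818, 0.0537]
tool_rot: [-0.002, 0.649, 0.761, -0.001]
contact_force: [0.7, 0.4, -1.0]
gripper_width: 0.648
grasp_force: 0.0
time: 5.55
tool_pos: [0.6122, -0.0827, 0.0562]
tool_rot: [-0.001, 0.649, 0.761, -0.002]
contact_force: [-5.9, -2.3, 1.8]
gripper_width: 0.154
grasp_force: 60.4
```

Gripped: opening 13 mm, force 60 N. Computing the arc.

```bash
python3 -c "
import numpy as np
A=.25+.145*np.arange(21)
for c in range(4):
  a0=A[5*c]
  for a in A[5*c+1:5*c+6]: print(c,a.round(3),(-.2*(np.cos(a)-np.cos(a0))).round(3),(-.2*(np.sin(a)-np.sin(a0))).round(3))"
```

```text
0 0.395 0.009 -0.027
0 0.54 0.022 -0.053
0 0.685 0.039 -0.077
0 0.83 0.059 -0.098
0 0.975 0.082 -0.116
1 1.12 0.025 -0.014
1 1.265 0.052 -0.025
1 1.41 0.08 -0.032
1 1.555 0.109 -0.034
1 1.7 0.138 -0.033
2 1.845 0.028 0.006
2 1.99 0.056 0.016
2 2.135 0.081 0.029
2 2.28 0.104 0.047
2 2.425 0.125 0.067
3 2.57 0.017 0.023
3 2.715 0.031 0.049
3 2.86 0.041 0.076
3 3.005 0.047 0.104
3 3.15 0.049 0.133
```

```bash
python3 -m inch '[{"dx":0.009,"dy":0,"dz":-0.027,"rx":0,"ry":0,"rz":0},{"dx":0.022,"dy":0,"dz":-0.053,"rx":0,"ry":0,"rz":0},{"dx":0.039,"dy":0,"dz":-0.077,"rx":0,"ry":0,"rz":0},{"dx":0.059,"dy":0,"dz":-0.098,"rx":0,"ry":0,"rz":0},{"dx":0.082,"dy":0,"dz":-0.116,"rx":0,"ry":0,"rz":0}]'
```

```text
time: 6.05
tool_pos: [0.6016, -0.0181, 0.1484]
tool_rot: [-0.001, 0.649, 0.761, -0.003]
contact_force: [-3.3, -2.5, -8.0]
gripper_width: 0.146
grasp_force: 58.4
```

```bash
python3 -m inch '[{"dx":0.025,"dy":0,"dz":-0.014,"rx":0,"ry":0,"rz":0},{"dx":0.052,"dy":0,"dz":-0.025,"rx":0,"ry":0,"rz":0},{"dx":0.08,"dy":0,"dz":-0.032,"rx":0,"ry":0,"rz":0},{"dx":0.109,"dy":0,"dz":-0.034,"rx":0,"ry":0,"rz":0},{"dx":0.138,"dy":0,"dz":-0.033,"rx":0,"ry":0,"rz":0}]'; python3 -c "
from h import *
optics.camera_info('wrist');a=save('wrist','w4');b=save('scene','s4')
b=cv2.resize(b[150:240,210:330],(400,300));cv2.imwrite('pics/w4b.png',np.hstack([cv2.resize(a,(400,300)),b])[:,:,::-1])"
```

```text
time: 6.55
tool_pos: [0.5838, 0.0906, 0.1757]
tool_rot: [-0.0, 0.649, 0.761, -0.003]
contact_force: [-6.6, -7.1, -4.2]
gripper_width: 0.151
grasp_force: 58.6
```

View pics/w4b.png

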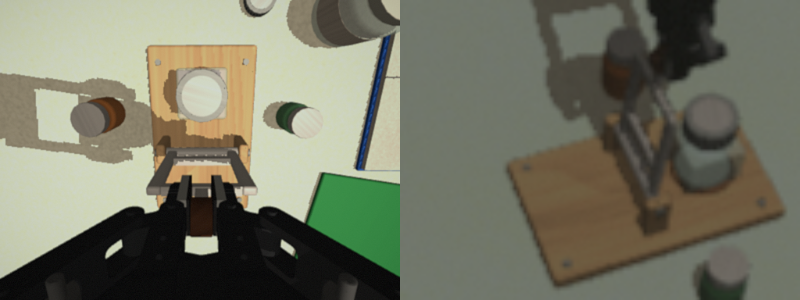

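The left half shows the plate upright with the disc pinched in the fingers, and the jar ahead of it with its cap. Continuing over.

```bash
python3 -m inch '[{"dx":0.028,"dy":0,"dz":0.006,"rx":0,"ry":0,"rz":0},{"dx":0.056,"dy":0,"dz":0.016,"rx":0,"ry":0,"rz":0},{"dx":0.081,"dy":0,"dz":0.029,"rx":0,"ry":0,"rz":0},{"dx":0.104,"dy":0,"dz":0.047,"rx":0,"ry":0,"rz":0},{"dx":0.125,"dy":0,"dz":0.067,"rx":0,"ry":0,"rz":0}]'
```

```text
time: 7.15
tool_pos: [0.5674, 0.1912, 0.1231]
tool_rot: [-0.002, 0.649, 0.761, -0.003]
contact_force: [-12.1, -5.3, 4.4]
gripper_width: 0.154
grasp_force: 70.0
```

```bash
python3 -m inch '[{"dx":0.017,"dy":0,"dz":0.023,"rx":0,"ry":0,"rz":0},{"dx":0.031,"dy":0,"dz":0.049,"rx":0,"ry":0,"rz":0},{"dx":0.041,"dy":0,"dz":0.076,"rx":0,"ry":0,"rz":0},{"dx":0.047,"dy":0,"dz":0.104,"rx":0,"ry":0,"rz":0},{"dx":0.049,"dy":0,"dz":0.136,"rx":0,"ry":0,"rz":0}]'
```

```text
time: 7.65
tool_pos: [0.561, 0.2298, 0.013]
tool_rot: [-0.002, 0.648, 0.761, -0.003]
contact_force: [-9.3, -6.5, 5.7]
gripper_width: 0.149
grasp_force: 88.0
```

```bash
python3 -m inch '[{"dx":0,"dy":0,"dz":0.002,"rx":0,"ry":0,"rz":0},{"dx":0,"dy":0,"dz":0.004,"rx":0,"ry":0,"rz":0},{"dx":0,"dy":0,"dz":0.004,"rx":0,"ry":0,"rz":0},{"dx":0,"dy":0,"dz":0.004,"rx":0,"ry":0,"rz":0}]'
```

```text
time: 8.05
tool_pos: [0.561, 0.2296, 0.0097]
tool_rot: [-0.002, 0.648, 0.761, -0.002]
contact_force: [-9.0, 0.9, 0.4]
gripper_width: 0.154
grasp_force: 87.9
```

```bash
python3 -m inch '[{"dx":0,"dy":0,"dz":0.004,"rx":0,"ry":0,"rz":0},{"dx":0,"dy":0,"dz":0.008,"rx":0,"ry":0,"rz":0},{"dx":0,"dy":0,"dz":0.008,"rx":0,"ry":0,"rz":0},{"dx":0,"dy":0,"dz":0.008,"rx":0,"ry":0,"rz":0}]'; python3 -c "
from h import *
for i in range(3): optics.camera_info('wrist');a=optics.grab_frame('wrist');s=state();print(s['tool_pos'],s['contact_force'])
cv2.imwrite('pics/w5.png',a[:,:,::-1])"
```

```text
time: 8.45
tool_pos: [0.5611, 0.2289, 0.0036]
tool_rot: [-0.002, 0.649, 0.761, -0.003]
contact_force: [-9.7, -1.4, 2.8]
gripper_width: 0.15
grasp_force: 88.0
[0.56107779 0.22893661 0.00359143] [-10.64402682  -2.16135413   2.03777575]
[0.56112503 0.22892692 0.00363685] [-10.13644282  -2.7062817    2.33657098]
[0.56112291 0.22891706 0.0036229 ] [-10.38113326  -2.00576755   2.86103111]
```

View pics/w5.png

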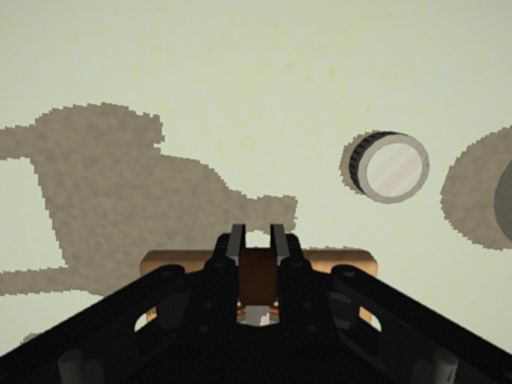

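```bash
python3 -m inch '[{"dx":0,"dy":0,"dz":0.004,"rx":0,"ry":0,"rz":0},{"dx":0,"dy":0,"dz":0.008,"rx":0,"ry":0,"rz":0},{"dx":0,"dy":0,"dz":0.008,"rx":0,"ry":0,"rz":0}]'; python3 -m inch '[{"dx":0,"dy":0,"dz":0.004,"rx":0,"ry":0,"rz":0},{"dx":0,"dy":0,"dz":0.008,"rx":0,"ry":0,"rz":0},{"dx":0,"dy":0,"dz":0.008,"rx":0,"ry":0,"rz":0}]'; python3 -c "
from h import *
s=save('scene','s6');t=save('top','t6')
K=np.r_[HM,.066]
x=np.array([YD[1],-YD[0],0])
for a in(2.9,3.0,3.1416):
  for r in (.123,.16): X=K+np.r_[-r*np.cos(a)*YD,r*np.sin(a)];print(a,r,'scene',proj('scene',X).round(1),'top',proj('top',X).round(1))
"
```

```text
time: 8.9
tool_pos: [0.5612, 0.2287, 0.0001]
tool_rot: [-0.002, 0.648, 0.761, -0.004]
contact_force: [-19.2, -6.2, 18.0]
gripper_width: 0.152
grasp_force: 89.5
time: 9.2
tool_pos: [0.5613, 0.2284, -0.0006]
tool_rot: [-0.003, 0.649, 0.761, -0.005]
contact_force: [-35.7, -13.5, 49.0]
gripper_width: 0.148
grasp_force: 92.3
2.9 0.123 scene [314.8 184.5] top [191.6 186.4]
2.9 0.16 scene [325.1 180. ] top [179.  188.1]
3.0 0.123 scene [314.9 186.5] top [191.5 186.7]
3.0 0.16 scene [325.1 182.5] top [179.1 188.6]
3.1416 0.123 scene [314.5 189.4] top [192.  187.2]
3.1416 0.16 scene [324.4 186.4] top [180.  189.1]
```

The plate reached its hard stop: z no longer moves and the force rose to 49 N. Unloading and releasing.

```bash
python3 -m inch '[{"dx":0,"dy":0,"dz":-0.008,"rx":0,"ry":0,"rz":0},{"dx":0,"dy":0,"dz":-0.011,"rx":0,"ry":0,"rz":0}]'; python3 -m inch '[{"dx":0,"dy":0,"dz":0,"rx":0,"ry":0,"rz":0},{"dx":0,"dy":0,"dz":0,"rx":0,"ry":0,"rz":0},{"dx":0,"dy":0,"dz":0,"rx":0,"ry":0,"rz":0},{"dx":0,"dy":0,"dz":0,"rx":0,"ry":0,"rz":0}]' 0.3;  python3 -m inch '[{"dx":0,"dy":0,"dz":-0.06,"rx":0,"ry":0,"rz":0},{"dx":0,"dy":0,"dz":-0.12,"rx":0,"ry":0,"rz":0},{"dx":0,"dy":0,"dz":-0.18,"rx":0,"ry":0,"rz":0},{"dx":0,"dy":0,"dz":-0.24,"rx":0,"ry":0,"rz":0},{"dx":0,"dy":0,"dz":-0.24,"rx":0,"ry":0,"rz":0}]' 1
```

```text
time: 9.5
tool_pos: [0.5612, 0.2285, 0.0006]
tool_rot: [-0.002, 0.649, 0.761, -0.003]
contact_force: [-9.1, -3.9, -1.3]
gripper_width: 0.149
grasp_force: 87.0
time: 9.9
tool_pos: [0.565, 0.2295, 0.0002]
tool_rot: [0.0, 0.649, 0.761, 0.001]
contact_force: [0.1, 0.4, 0.4]
gripper_width: 0.65
grasp_force: 0.0
time: 10.4
tool_pos: [0.5691, 0.2306, 0.2019]
tool_rot: [0.005, 0.649, 0.761, 0.007]
contact_force: [0.6, 0.4, 1.2]
gripper_width: 1.0
grasp_force: 0.0
```

```bash
python3 -c "
from h import *
go([.577,.144-.06,.22])"
```

```text
d [-0.1825 -0.0188 -0.0233] r [ 0.0111 -0.0013 -0.0037] t 10.4 F [0.6 0.4 1.2] w 1.0003699908820247 0.0 pos [0.5691 0.2306 0.2019]
```

```bash
python3 -m inch '[{"dx":-0.06,"dy":-0.006,"dz":-0.012,"rx":0,"ry":0,"rz":0},{"dx":-0.11,"dy":-0.009,"dz":-0.012,"rx":0,"ry":0,"rz":0},{"dx":-0.11,"dy":-0.009,"dz":-0.012,"rx":0,"ry":0,"rz":0},{"dx":-0.11,"dy":-0.009,"dz":-0.012,"rx":0,"ry":0,"rz":0},{"dx":-0.11,"dy":-0.009,"dz":-0.012,"rx":0,"ry":0,"rz":0}]'; python3 -c "
from h import *
go([.577,.1433,.21]);info('wrist')
a=save('wrist','w7')
cv2.imwrite('pics/w7.png',a[:,:,::-1])
for n in('cap_center','jar','yoke'):print(n,[(np.round(d['bbox'],1),d['confidence']) for d in nets.boxes_of('wrist',n)])
print(proj('wrist',[.577,.1433,.112]),info('wrist')['fx'])
c=info('wrist');print(-np.array(c['R']).T@np.array(c['t']))"
```

```text
time: 10.9
tool_pos: [0.5707, 0.1418, 0.2005]
tool_rot: [-0.0, 0.649, 0.761, -0.0]
contact_force: [0.1, -0.1, -0.2]
gripper_width: 0.996
grasp_force: 0.0
d [ 0.0006  0.0081 -0.0119] r [-0.0004 -0.0004 -0.0033] t 10.9 F [ 0.1 -0.1 -0.2] w 0.9960399535652362 0.0 pos [0.5707 0.1418 0.2005]
cap_center [(array([327.6,  56.5,  40.1,  37. ]), 0.96), (array([262.4, 176.8,  54.3,  57.5]), 0.6), (array([262.6, 157.4,  83.8, 161.9]), 0.35)]
jar [(array([264.5, 166.9,  57.8,  57.3]), 0.82)]
yoke [(array([263. , 155.8,  82.2, 166.6]), 0.98)]
[265.08712667 182.08480439] 289.3849234030974
[0.55885807 0.21118534 0.37486791]
```

View pics/w7.png

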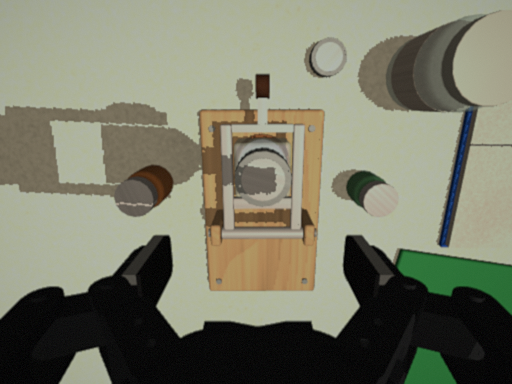

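The plate lies flat round the jar, with the cap top at (263,180) and the grip disc at (262,85). Spice and herb jars are untouched. Going down over the cap.

```bash
python3 -m inch '[{"dx":0.0024,"dy":0.0065,"dz":0.06,"rx":0,"ry":0,"rz":0},{"dx":0.0024,"dy":0.0065,"dz":0.12,"rx":0,"ry":0,"rz":0},{"dx":0.0024,"dy":0.0065,"dz":0.145,"rx":0,"ry":0,"rz":0},{"dx":0.0024,"dy":0.0065,"dz":0.145,"rx":0,"ry":0,"rz":0}]'; python3 -m inch '[{"dx":0,"dy":0,"dz":0.015,"rx":0,"ry":0,"rz":0},{"dx":0,"dy":0,"dz":0.03,"rx":0,"ry":0,"rz":0},{"dx":0,"dy":0,"dz":0.049,"rx":0,"ry":0,"rz":0},{"dx":0,"dy":0,"dz":0.049,"rx":0,"ry":0,"rz":0}]'; python3 -c "
from h import *
go([.5755,.1445,.045]);info('wrist')
a=save('wrist','w8')
print([(np.round(d['bbox'],1),d['confidence']) for d in nets.boxes_of('wrist','cap_center')])
print(proj('wrist',[.5755,.1445,.112]))"
```

```text
time: 11.5
tool_pos: [0.5721, 0.144, 0.08]
tool_rot: [-0.003, 0.649, 0.761, -0.003]
contact_force: [-0.1, 0.4, -0.4]
gripper_width: 1.001
grasp_force: 0.0
time: 11.9
tool_pos: [0.5741, 0.1436, 0.0435]
tool_rot: [-0.001, 0.649, 0.761, -0.001]
contact_force: [0.6, -0.2, 0.2]
gripper_width: 1.004
grasp_force: 0.0
d [ 0.0008  0.0019 -0.0019] r [-0.0025 -0.0001 -0.0037] t 11.9 F [ 0.6 -0.2  0.2] w 1.0035343848831975 0.0 pos [0.5741 0.1436 0.0435]
[(array([260.5, 262.7, 125.2, 129.2]), 0.88), (array([379.5,  30.3,  78.7,  54.2]), 0.61), (array([260.1, 190. , 220.5, 295.7]), 0.59), (array([ 57.1, 259.8, 114.2, 110.4]), 0.56)]
[262.31167807 278.34489895]
```

View pics/w8.png

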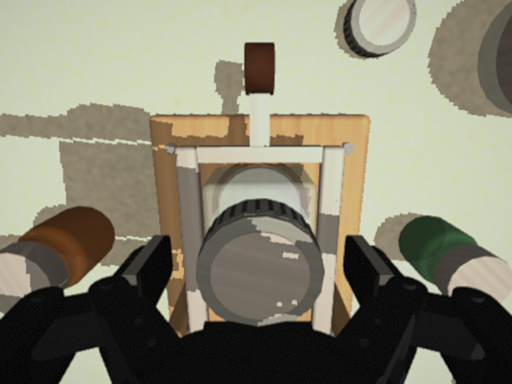

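The fingers straddle the cap, whose top is about (260,270) and is partly hidden by the gripper body. The tips are roughly 15 mm below the cap's top. I'll check the fore-aft centring numerically.

```bash
python3 -c "
from h import *
optics.grab_frame('wrist')
for d in nets.outline_of('wrist','cap_center')[:3]:
  if abs(d['bbox'][0]-260)<9 and d['bbox'][2]<150:
    m=d['pixels']
    L=[(r,np.nonzero(m[r])[0][[0,-1]].tolist()) for r in range(200,330,8) if m[r].any()];print(L)
a=cv2.imread('pics/w8.png').astype(int).sum(2)
for r in(240,256,272,288,304):print(r,a[r,188:212].tolist(),a[r,308:332].tolist())
for y in(.141,.1437,.146):
  print(y,[proj('wrist',[.575+.027*np.cos(t),y+.027*np.sin(t),.112]).round(0).tolist() for t in (0,np.pi,np.pi/2)])
"
```

```text
[(200, [238, 278]), (208, [222, 291]), (216, [213, 299]), (224, [208, 306]), (232, [204, 309]), (240, [202, 313]), (248, [199, 316]), (256, [197, 318]), (264, [196, 319]), (272, [194, 319]), (280, [195, 317]), (288, [198, 316]), (296, [201, 312]), (304, [208, 306]), (312, [217, 296]), (320, [235, 282])]
240 [338, 342, 337, 343, 343, 346, 349, 352, 349, 351, 351, 340, 319, 288, 230, 165, 93, 101, 159, 191, 223, 248, 258, 260] [490, 495, 500, 464, 316, 187, 122, 114, 153, 247, 301, 323, 341, 349, 347, 343, 344, 338, 338, 330, 332, 332, 335, 327]
256 [338, 343, 337, 343, 345, 340, 346, 346, 353, 320, 243, 234, 262, 267, 272, 266, 270, 271, 268, 267, 268, 264, 264, 269] [258, 254, 259, 255, 256, 260, 260, 258, 259, 258, 261, 249, 248, 364, 578, 615, 606, 602, 604, 605, 604, 609, 607, 608]
272 [336, 338, 334, 341, 341, 345, 344, 327, 264, 249, 256, 258, 261, 260, 259, 262, 262, 260, 261, 262, 260, 262, 285, 322] [325, 311, 270, 253, 258, 259, 258, 259, 253, 260, 258, 257, 257, 258, 250, 242, 359, 574, 607, 599, 599, 599, 597, 598]
288 [321, 334, 331, 340, 341, 337, 337, 348, 372, 339, 306, 263, 246, 257, 256, 256, 253, 257, 253, 258, 257, 259, 261, 256] [266, 253, 257, 258, 262, 262, 260, 258, 265, 261, 259, 257, 261, 366, 552, 602, 592, 588, 593, 596, 594, 593, 594, 597]
304 [466, 541, 573, 574, 580, 579, 581, 584, 580, 578, 582, 586, 588, 585, 586, 581, 565, 516, 388, 273, 251, 252, 262, 257] [255, 254, 255, 254, 254, 302, 419, 500, 551, 577, 580, 582, 585, 585, 585, 582, 587, 586, 589, 586, 584, 589, 589, 549]
0.141 [[317.0, 289.0], [193.0, 272.0], [266.0, 224.0]]
0.1437 [[318.0, 284.0], [194.0, 267.0], [267.0, 217.0]]
0.146 [[319.0, 279.0], [194.0, 262.0], [268.0, 212.0]]
```

The cap's centre is about 3 mm ahead of the pads' centre. Correcting that, going 6 mm lower and closing.

```bash
python3 -m inch '[{"dx":0.004,"dy":0,"dz":0.007,"rx":0,"ry":0,"rz":0},{"dx":0.004,"dy":0,"dz":0.007,"rx":0,"ry":0,"rz":0}]'; python3 -m inch '[{"dx":0,"dy":0,"dz":0,"rx":0,"ry":0,"rz":0},{"dx":0,"dy":0,"dz":0,"rx":0,"ry":0,"rz":0},{"dx":0,"dy":0,"dz":0,"rx":0,"ry":0,"rz":0},{"dx":0,"dy":0,"dz":0,"rx":0,"ry":0,"rz":0},{"dx":0,"dy":0,"dz":0,"rx":0,"ry":0,"rz":0}]' -1
```

```text
time: 12.3
tool_pos: [0.5749, 0.1473, 0.0398]
tool_rot: [-0.0, 0.649, 0.761, -0.0]
contact_force: [-0.2, 0.1, -0.5]
gripper_width: 1.0
grasp_force: 0.0
time: 12.8
tool_pos: [0.5755, 0.147, 0.0414]
tool_rot: [0.0, 0.649, 0.761, 0.0]
contact_force: [-3.6, 0.1, 5.7]
gripper_width: 0.624
grasp_force: 69.0
```

Gripped at 53 mm, which matches the cap. Turning anticlockwise by 1.2 rad.

```bash
python3 -m inch '[{"dx":0,"dy":0,"dz":0,"rx":0,"ry":0,"rz":-0.08},{"dx":0,"dy":0,"dz":0,"rx":0,"ry":0,"rz":-0.16},{"dx":0,"dy":0,"dz":0,"rx":0,"ry":0,"rz":-0.24},{"dx":0,"dy":0,"dz":0,"rx":0,"ry":0,"rz":-0.32},{"dx":0,"dy":0,"dz":0,"rx":0,"ry":0,"rz":-0.4}]'; python3 -c "
from h import *
s=state();print(s['ft_torque'],s['joint_pos'])"
```

```text
time: 13.3
tool_pos: [0.5764, 0.1474, 0.0422]
tool_rot: [0.001, 0.393, 0.92, 0.001]
contact_force: [-1.4, 0.6, 7.6]
gripper_width: 0.623
grasp_force: 63.2
[ 0.1462498   0.26245446 -0.13234565] [ 1.25003976e-01  1.28326944e-01  1.80958580e+00  7.80415312e-04
  1.20120228e+00 -6.38284984e-01]
```

```bash
python3 -m inch '[{"dx":0,"dy":0,"dz":0,"rx":0,"ry":0,"rz":-0.08},{"dx":0,"dy":0,"dz":0,"rx":0,"ry":0,"rz":-0.16},{"dx":0,"dy":0,"dz":0,"rx":0,"ry":0,"rz":-0.24},{"dx":0,"dy":0,"dz":0,"rx":0,"ry":0,"rz":-0.32},{"dx":0,"dy":0,"dz":0,"rx":0,"ry":0,"rz":-0.4}]'; python3 -c "
from h import *
s=state();print(s['ft_torque'],s['joint_pos']);a=rot();print(np.arctan2(a[1,1],a[0,1]))"
```

```text
time: 13.8
tool_pos: [0.5758, 0.1468, 0.0425]
tool_rot: [0.0, 0.104, 0.995, -0.0]
contact_force: [-5.3, -0.8, 10.9]
gripper_width: 0.626
grasp_force: 63.4
[-0.19351942  0.82531106 -0.10690156] [ 1.24689927e-01  1.27686519e-01  1.80966434e+00 -5.30431877e-04
  1.20354740e+00 -1.23827819e+00]
1.3631582966495608
```

```bash
python3 -m inch '[{"dx":0,"dy":0,"dz":-0.003,"rx":0,"ry":0,"rz":0},{"dx":0,"dy":0,"dz":-0.006,"rx":0,"ry":0,"rz":0},{"dx":0,"dy":0,"dz":-0.009,"rx":0,"ry":0,"rz":0},{"dx":0,"dy":0,"dz":-0.009,"rx":0,"ry":0,"rz":0}]'; python3 -c "
from h import *
s=state();print(s['ft_torque'])"
```

```text
time: 14.2
tool_pos: [0.5752, 0.147, 0.0474]
tool_rot: [0.0, 0.106, 0.994, 0.0]
contact_force: [-0.5, -0.3, 0.2]
gripper_width: 0.623
grasp_force: 62.9
[-0.06292079  0.01306924 -0.0053735 ]
```

No resistance after a 6 mm rise, so the threads are free. Lifting to about 40 mm in total.

```bash
python3 -m inch '[{"dx":0,"dy":0,"dz":-0.008,"rx":0,"ry":0,"rz":0},{"dx":0,"dy":0,"dz":-0.016,"rx":0,"ry":0,"rz":0},{"dx":0,"dy":0,"dz":-0.025,"rx":0,"ry":0,"rz":0},{"dx":0,"dy":0,"dz":-0.033,"rx":0,"ry":0,"rz":0},{"dx":0,"dy":0,"dz":-0.042,"rx":0,"ry":0,"rz":0}]'; python3 -m inch '[{"dx":0,"dy":0,"dz":0,"rx":0,"ry":0,"rz":0},{"dx":0,"dy":0,"dz":0,"rx":0,"ry":0,"rz":0},{"dx":0,"dy":0,"dz":0,"rx":0,"ry":0,"rz":0},{"dx":0,"dy":0,"dz":0,"rx":0,"ry":0,"rz":0},{"dx":0,"dy":0,"dz":0,"rx":0,"ry":0,"rz":0}]'; python3 -c "
from h import *
s=state();print(s['tool_pos'],s['contact_force'],s['grasp_force'],s['gripper_width'])
C=np.r_[HM+.075*YD,.100]
for cam in('top','scene','wrist'):
  info(cam);save(cam,'f_'+cam)
  print(cam,'screwed',proj(cam,C).round(1),'lifted',proj(cam,C+[0,0,.04]).round(1))
  for n in('cap_center','jar','yoke'):print(' ',n,[(np.round(d['bbox'],1).tolist(),round(d['confidence'],2)) for d in nets.boxes_of(cam,n)][:3])
"
```

```text
time: 14.7
tool_pos: [0.5754, 0.147, 0.0818]
tool_rot: [0.0, 0.106, 0.994, 0.0]
contact_force: [0.0, 0.6, -1.8]
gripper_width: 0.623
grasp_force: 62.9
time: 15.2
tool_pos: [0.5749, 0.1469, 0.0805]
tool_rot: [-0.0, 0.106, 0.994, -0.0]
contact_force: [-0.6, 0.3, -0.2]
gripper_width: 0.623
grasp_force: 63.0
[0.57491048 0.14693201 0.08052303] [-0.59204374  0.28830147 -0.16803813] 62.95689747668803 0.622653999032694
top screwed [206.2 183.9] lifted [204.4 183. ]
  cap_center []
  jar []
  yoke [([214.8, 182.4, 40.7, 40.7], 0.55)]
scene screwed [302.6 187.4] lifted [304.1 180.1]
  cap_center [([306.0, 181.3, 14.4, 15.8], 0.45), ([284.5, 207.0, 86.6, 55.4], 0.45)]
  jar []
  yoke [([300.6, 195.9, 52.9, 25.5], 0.61)]
wrist screwed [252.9 235.9] lifted [251.7 274.5]
  cap_center [([410.6, 218.8, 52.0, 45.5], 0.83), ([258.4, 264.7, 129.3, 121.4], 0.81)]
  jar []
  yoke [([259.1, 190.8, 272.6, 136.7], 0.68), ([252.3, 191.8, 113.6, 73.0], 0.34)]
```

The cap is held level about 39 mm up with no load beyond its own weight, and the plate is still over. Handing in.

```bash
python3 -c "
from plant import ticket
print(ticket.job_done())"
```

```text
the job is handed in; nothing more can be done
None
```

I flipped the plate fully over the jar, unscrewed the cap, and handed in holding it about 38 mm above its screwed-on height; no verdict came back, and I viewed 11 pictures (limit 10) and measured the cap more than twice.

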